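Set the hem gauge one hole longer

ROBOT

A 6-joint arm with a two-finger parallel gripper is mounted at the origin on a cart in front of the work surface, level with it; the furniture and walls round the work are solid. World frame = base frame: x ahead of the robot, y to its left, z up, the work surface at z = 0. Lengths are in m, angles in rad, forces in N, time in s.
With the tool pointing down it reaches from about 0.325 to 0.9 m from the base axis. Payload 6.1 kg.
Tool frame: the origin (TCP) lies on the centre line of the jaws, within the pads' length; the fingertips stand 11 mm ahead of it and the grasp point (between the pads) lies 8 mm behind it (env.nose_length is the z of the fingertips in the tool frame, in m); z points along the fingers, y is the line along which they close (so a half turn about z gives the same grasp; the last joint's range is limited). The gripper opens to 85 mm and grips with 20 to 120 N. Pads are 22 mm wide; open, the fingers measure 114 mm over their backs; the gripper's body (76 mm by 85 mm) begins 54 mm behind the grasp point. The pads swing forward as they close: fully open they stand 13 mm farther back than shut.
Start: joints at [-1.31, 0.22, 1.526, -0, 1.395, -0.126], TCP at [0.236, -0.579, 0.242] pointing down, gripper open.
Joint ranges: [-2.98, 2.98], [-0.91, 2.08], [0.09, 2.57], [-1.24, 4.39], [0.2, 2.65], [-2.68, 2.68]. Speed limits (rad/s): [2.57, 2.57, 3.01, 3.14, 3.14, 3.14].

INTERFACE

Orientations are given as a rotation vector (axis times angle).
In Python, from bench import sensors, viewer, sign_off, env gives the robot as it stands.
- The arm moves only by the tool play_rows, never from a script. Its argument "steps" is a list of rows, each a list of 7 numbers: the turn, a rotation vector about the tool's x, y, z in degrees, then the shift along the tool's x, y, z in mm, then the opening, from 0 (shut) to 1 (fully open). In form: [[ax, ay, az, dx, dy, dz, fingers], ...]. A call has 1 to 20 rows; each row is the pose to reach, as a shift and turn from the pose commanded when the call began, along the tool's axes at that moment; what a row does not reach only later rows make up. A row lasts 1/12 s, in which the tool goes at most 41.7 mm and 7.16 degrees, less where a joint would pass 70% of its speed; a pose out of reach is approached as far as the arm can. A call with a gripper value outside its range is refused whole. The fingers move at their own pace and stop on an object; "squeeze" is the grip in N (left out, the last holds). Time passes only in rows, so rows that repeat a pose let the fingers close. It gives the time, the measured TCP pose, the force, the opening and the grip force at its end, in the units of the state.
- sensors.get_state(): the state, without advancing time (a new reading comes with each control period).
- viewer.grab_frame(name): name is "scene" or "side" or "wrist"; returns a dict with "img" (480x640x3 uint8, red, green, blue), "camera_matrix" (3x3 intrinsics, pixels), "R" (3x3) and "t" (3): a world point X has camera coordinates R X + t. Camera axes: x right, y down, z forward; pixel columns grow to the right and rows downward; lengths in m; the calibration is good to about 2 mm. A picture is of the moment at which its call begins. There is no depth.
- sign_off(): hands the job in; it is judged then, once.
The state is a dict: "time": time; "qpos": joint angles; "joint_vel": joint speeds; "joint_efforts": joint torques, N m; "tool_pos": TCP position; "eef_rot": TCP orientation; "contact_force": force on the tool from outside, world axes, zero at the start; "ft_torque": the same for the moment, N m; "grip_width": finger opening in m; "finger_force": force on a finger pad.
Only numpy, scipy, OpenCV 4.12 (cv2) and the standard library are available. Lean on these libraries where they do the work, as an engineer would, in place of code of your own. Each camera call takes 0.05 s, during which the arm holds its last target. There are 200 camera calls.

TASK

The blue hem gauge on the counter is set one size too short. Press its red spring pin down flush with the sleeve and slide the sleeve outwards, away from the foot, until the pin springs fully up again in the next hole, and no farther. Do it gently (never push on the gauge with more than about 25 N), let go, and leave the things round it where they are.

Things in the scene. Friction and masses are not known exactly. Their poses are not given: they have to be found in the camera images.
- hem_gauge: Telescopic hem gauge screwed to the counter: dark foot plate (100x110x12), grey block (71 high), a steel rail inside a blue rectangular sleeve with an aluminium stop plate on its outer end. Origin on the counter straight below the red pin; x axis along the rail outwards (foot to stop plate), z up. Foot and block are centred at x = -202 mm. It is thin: more than about 25 N is too rough.
- sleeve (a joint): How far the sleeve has slid outwards, m. 0: pin centred in the outermost hole (start, 2 mm play either way). The next hole, in the steel strip, comes over the pin somewhere between 0.052 and 0.080 (also 2 mm play); the last hole is at 0.133. While the pin is up the sleeve is locked. It slides with about 2 N of friction.
- pin (a joint): How far the smooth red pin is pressed down, m. 0: up, 9 mm proud of the sleeve's top; 0.009: flush; 0.013: held under the sleeve's wall. 18 mm across, top 5 mm a cone to 5 mm across. Spring: 5 N to start, 11 N flush. Only about flush (1 mm or less proud) does a 10 to 20 N push outwards drive the sleeve over the cone; at the next hole it springs up and stops the sleeve hard.
- pin_top (a point): Centre of the red pin's top (moves down with the pin; fixed along the rail).
- first_hole (a point): Centre of the outermost of three square 22 mm holes in the sleeve's top (the pin stands in it at the start), level with that top, 64 mm above the counter. Moves with the sleeve. Sleeve: from 160 mm inwards to 60 mm outwards of it, 50 mm wide, wall 4 mm. The next hole is in a steel strip let flush into the sleeve and clamped differently each time, 52 to 80 mm inwards; the last is 133 mm inwards.
- thumb_ledge (a point): Middle of the inner face (towards the pin) of a black ledge across the sleeve, 14 mm outwards of the first hole's centre, 8 mm above the sleeve's top; moves with the sleeve. Ledge 6 thick, 44 wide, 15 mm high: a finger that presses the pin can push it along.
- tape_measure: Bystander: yellow tape measure, 74 x 33 x 62 mm, origin under its centre; loose.
- tag_roll: Bystander: pink roll of tags, 67 mm across, 28 mm high, origin under its centre; loose.
- ink_pad: Bystander: green and black ink pad, 57 x 73 x 18 mm, origin under its centre; loose.
- stop_plate (a point): Centre of the aluminium stop plate (8 x 90 mm, 6 to 84 mm above the counter) on the sleeve's outer end, 64 mm outwards of the first hole; moves with the sleeve.

How it is judged:
On the way, in this order (a step that is already met when the one before it is completed fails the run):
1. the pin is pressed flush by the fingers while the sleeve is still at its first hole (value of joint pin above 0.0075 m and value of joint sleeve below 0.008 m and contact force between the fingers and hem_gauge above 3 N), for 0.05 s.
2. the pin has sprung fully up in the next hole (value of joint sleeve between 0.048 and 0.084 m and value of joint pin below 0.0015 m), for 0.1 s.
At the end, for the whole second after the job is handed in: The sleeve stands at rest one hole farther out (wherever that hole is clamped, 48 to 84 mm), the pin is fully up in that hole (within 1.5 mm), and the tape measure, tag roll and ink pad are within 20 mm of where they were (all of step 2 and velocity of joint sleeve below 0.01 m/s and distance of each of tape_measure, tag_roll, ink_pad from where it was at the start of the episode below 0.02 m); the robot touches nothing.
It fails at once if the sleeve is slid more than 94 mm, beyond the next hole (value of joint sleeve above 0.094 m).
It fails at once if the gauge is pushed with more than 40 N (contact force between any of the fingers, the arm and hem_gauge above 40 N).
It fails at once if a bystander is shoved more than 20 mm (distance of any of tape_measure, tag_roll, ink_pad from where it was at the start of the episode above 0.02 m).
It also fails if it takes over 34 s, if anything falls off the work surface, if the arm or the gripper's body presses on something with over 40 N, if the wrist force passes 120 N, or if a joint passes its speed limit or range.

## Working session

There is one attempt and no reset: what is moved stays moved. The work goes in short steps, Python scripts to look and compute and a tool call to move; the robot and the scene stay as the last step left them, time stands still between calls to the robot, and variables do not carry over. Pictures are saved under pics/ and viewed, at most 10 in all, crops included, and the job is handed in when it is done.

Besides the shell and the picture viewer there is one more tool, called after ">>>" as name(argument=value, ...), one argument or row to a line, values as JSON. play_rows: Moves the arm, as the interface text tells. Its arguments: {"type":"object","properties":{"steps":{"type":"array"},"squeeze":{"type":"number"}},"required":["steps"]}

```bash
mkdir -p pics
python3 - <<'E'
from bench import sensors, viewer, env
import cv2, pickle
d={}
for n in("scene","side"):
    f=viewer.grab_frame(n); d[n]=f; cv2.imwrite(f"pics/{n}0.png",f["img"][:,:,::-1])
pickle.dump(d,open("f0.pkl","wb"))
print(sensors.get_state(), env.nose_length)
E
```

```text
{'time': 0.1, 'qpos': array([-1.31009099e+00,  2.21145072e-01,  1.52749550e+00, -2.75949696e-05,
        1.39470906e+00, -1.26092651e-01]), 'joint_vel': array([ 0.0015188 , -0.00158441, -0.00114564, -0.00037838, -0.00125222,
       -0.00089638]), 'joint_efforts': array([ 1.38856038e-03, -4.98244679e+01, -3.90544903e+01, -1.62242923e-04,
        5.70789576e-03,  3.46746742e-05]), 'tool_pos': array([ 0.23562099, -0.57831523,  0.24131062]), 'eef_rot': array([-3.08130279e+00, -6.03471272e-01,  2.28060658e-04]), 'contact_force': array([ 0.42521167,  0.51146398, -0.15365562]), 'ft_torque': array([0.08355523, 0.00808482, 0.00427626]), 'finger_force': 0.0, 'grip_width': 0.08542898315518607} 0.011
```

View pics/scene0.png

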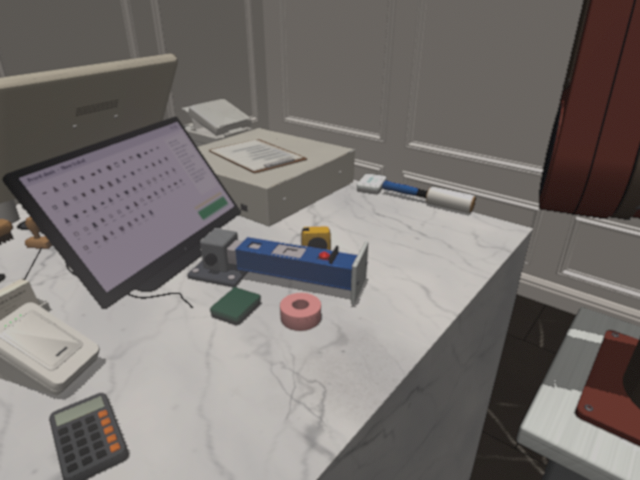

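View pics/side0.png

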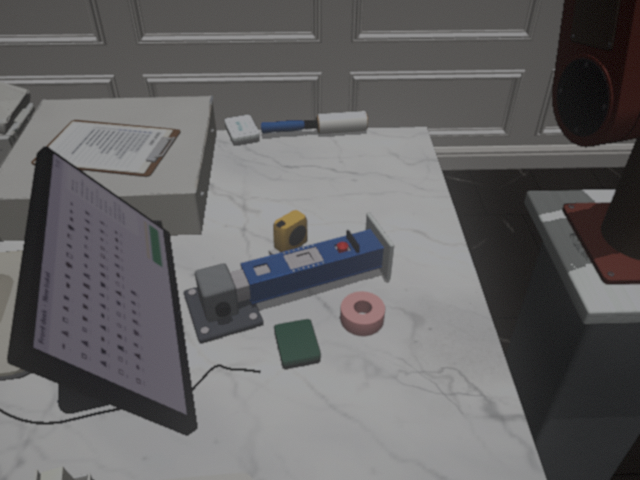

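The scene image shows the gauge with its pin at about (325,256), the ledge at (334,252), the last hole at (255,246) and the strip at (290,251). In the side image the pin is at (343,246), the ledge at (352,240), the strip hole at (303,260), the last hole at (262,270) and the stop plate at (380,247).

```bash
cat > h.py <<'E'
import numpy as np, cv2, pickle
def ray(f,u,v):
    d=f["R"].T@np.linalg.solve(f["camera_matrix"],[u,v,1.]); return -f["R"].T@f["t"], d
def onz(f,u,v,z):
    c,d=ray(f,u,v); return c+d*(z-c[2])/d[2]
def tri(f,p,g,q):
    P=[x["camera_matrix"]@np.c_[x["R"],x["t"]] for x in(f,g)]
    X=cv2.triangulatePoints(P[0],P[1],np.array(p,float).reshape(2,1),np.array(q,float).reshape(2,1)); return (X[:3]/X[3]).ravel()
def proj(f,X):
    p=f["camera_matrix"]@(f["R"]@np.array(X)+f["t"]); return p[:2]/p[2]
def blobs(f,lo,hi,box,lo2=None,hi2=None):
    h=cv2.cvtColor(f["img"],cv2.COLOR_RGB2HSV); m=cv2.inRange(h,lo,hi)
    if lo2: m|=cv2.inRange(h,lo2,hi2)
    x0,y0,x1,y1=box; k=np.zeros_like(m);k[y0:y1,x0:x1]=m[y0:y1,x0:x1]
    n,l,s,c=cv2.connectedComponentsWithStats(k)
    i=1+np.argmax(s[1:,4]); return c[i],s[i],l==i
E
python3 - <<'E'
from h import *
d=pickle.load(open("f0.pkl","rb")); S,D=d["scene"],d["side"]
red=dict(lo=(0,150,90),hi=(6,255,255),lo2=(174,150,90),hi2=(180,255,255))
a=blobs(S,box=(310,240,345,270),**red); b=blobs(D,box=(325,230,360,262),**red)
print(a[:2],b[:2]); print("pin",tri(S,a[0],D,b[0]))
print("lasthole",onz(D,262,270,.064),onz(S,255,246,.064),"pin side z.069",onz(D,*b[0],.069),onz(S,*a[0],.069))
for f,n,bx in((S,"s",(220,210,380,310)),(D,"d",(230,200,400,310))):
    c=f["img"][bx[1]:bx[3],bx[0]:bx[2],::-1]; cv2.imwrite(f"pics/{n}c.png",cv2.resize(c,None,fx=4.5,fy=4.5,interpolation=cv2.INTER_CUBIC))
E
```

```text
(array([323.9047619, 254.9047619]), array([320, 252,   9,   6,  42], dtype=int32)) (array([344. , 245.2]), array([343, 244,   3,   4,   5], dtype=int32))
pin [0.52517007 0.06972053 0.06798962]
lasthole [0.65200116 0.11762412 0.064     ] [0.64694878 0.115504   0.064     ] pin side z.069 [0.52530947 0.07110397 0.069     ] [0.52428093 0.07067162 0.069     ]
```

View pics/dc.png

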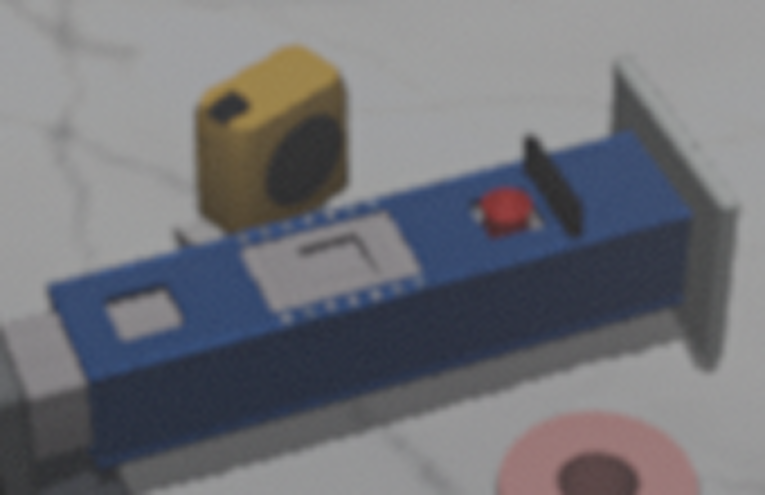

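The side crop shows the pin head centred at about (342.7,246.5). The strip hole's corners are near (296,256) and (314,260) in the full image, and the last hole is at (262,269).

Run:
```python
from h import *
from bench import sensors
from scipy.spatial.transform import Rotation as Ro
d=pickle.load(open("f0.pkl","rb")); S,D=d["scene"],d["side"]
f=lambda x,y:onz(D,230+x/4.5,200+y/4.5,.064)
# sleeve top long edges -> direction
A=f(50,287);B=f(630,135);C=f(95,380);E=f(690,215)
for p,q in((A,B),(C,E)): v=q-p;print("edge",v,np.linalg.norm(v),np.degrees(np.arctan2(v[1],v[0])))
h3=(f(107,293)+f(182,325)+f(165,285)+f(125,340))/4; h2=(f(298,250)+f(378,272))/2
mid=(A+C+B+E)/4;o=(B-A)+(E-C);o/=np.linalg.norm(o);print("o",o)
pin=onz(D,342.7,246.5,.0695);pin2=onz(S,324,255,.0695)
for n,p in(("h3",h3),("h2",h2),("pin",pin),("pinS",pin2),("inner",(A+C)/2),("outer",(B+E)/2)): print(n,p,"along",(p-pin)@o,"lat",np.cross(o[:2],(p-pin)[:2]))
s=sensors.get_state();R=Ro.from_rotvec(s["eef_rot"]).as_matrix();print(R)
print("rail inward in tool",-R.T@o, "turn deg about z",np.degrees(np.arctan2(*(-R.T@o)[[1,0]])))
P=(pin+pin2)/2;P[2]=.064;print("to sleeve-top under tip at pin, tool mm",R.T@(P-s["tool_pos"])*1000,P)
```

```text
edge [-0.20435315 -0.07330976  0.        ] 0.21710488854288323 -160.26503210279
edge [-0.20339691 -0.07401263  0.        ] 0.21644438715760256 -160.00442689281422
o [-0.94049545 -0.33980628  0.        ]
h3 [0.65183694 0.11547349 0.064     ] along -0.1307159850237203 lat 0.003835275156709804
h2 [0.58674288 0.09315647 0.064     ] along -0.061911850300785234 lat 0.0027049589316549237
pin [0.5275959  0.07466243 0.0695    ] along 0.0 lat 0.0
pinS [0.52343044 0.07151121 0.0695    ] along 0.004988408775897248 lat 0.0015482635130037307
inner [0.67554114 0.12526147 0.064     ] along -0.1563356936014627 lat 0.002684554362566982
outer [0.4716661  0.05160028 0.064     ] along 0.06043838366799181 lat 0.0026845543625669856
[[ 9.26119899e-01  3.77228980e-01 -4.79131805e-04]
 [ 3.77229234e-01 -9.26118376e-01  1.69060112e-03]
 [ 1.94010965e-04 -1.74644186e-03 -9.99998456e-01]]
rail inward in tool [9.99196414e-01 4.00812999e-02 1.23855591e-04] turn deg about z 2.2971046706826663
to sleeve-top under tip at pin, tool mm [ 514.16840838 -493.61001802  178.27270911] [0.52551317 0.07308682 0.064     ]<stdin>:12: DeprecationWarning: Arrays of 2-dimensional vectors are deprecated. Use arrays of 3-dimensional vectors instead. (deprecated in NumPy 2.0)
```

View pics/sc.png

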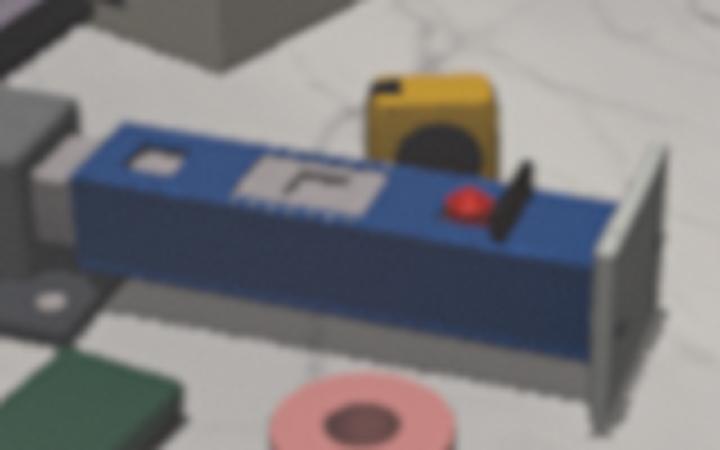

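The scene crop agrees: the pin head is at about (324,255) and there is free room above the ledge. From the images, the next hole is about 64 mm inwards.

>>> play_rows(
  steps=[
    [0, 0, 2.3, 514, -492, 40, 0],
    [0, 0, 2.3, 514, -492, 40, 0],
    [0, 0, 2.3, 514, -492, 40, 0],
    [0, 0, 2.3, 514, -492, 40, 0],
    [0, 0, 2.3, 514, -492, 40, 0],
    [0, 0, 2.3, 514, -492, 40, 0],
    [0, 0, 2.3, 514, -492, 40, 0],
    [0, 0, 2.3, 514, -492, 40, 0],
    [0, 0, 2.3, 514, -492, 40, 0],
    [0, 0, 2.3, 514, -492, 40, 0],
    [0, 0, 2.3, 514, -492, 40, 0],
    [0, 0, 2.3, 514, -492, 40, 0],
    [0, 0, 2.3, 514, -492, 40, 0],
    [0, 0, 2.3, 514, -492, 40, 0],
    [0, 0, 2.3, 514, -492, 40, 0],
    [0, 0, 2.3, 514, -492, 40, 0],
    [0, 0, 2.3, 514, -492, 40, 0],
    [0, 0, 2.3, 514, -492, 40, 0],
    [0, 0, 2.3, 514, -492, 40, 0],
    [0, 0, 2.3, 514, -492, 40, 0],
  ],
)

```text
time: 1.77
tool_pos: [0.5257, 0.0708, 0.2017]
eef_rot: [3.094, 0.544, -0.002]
contact_force: [0.0, -0.1, 0.3]
grip_width: 0.0002
finger_force: 0.0
```

Run:
```python
from h import *
from bench import viewer,sensors
f=viewer.grab_frame("wrist");pickle.dump(f,open("w1.pkl","wb"));cv2.imwrite("pics/w1.png",f["img"][:,:,::-1])
s=sensors.get_state();print(s["tool_pos"],s["eef_rot"],s["joint_vel"])
print("exp tip",proj(f,s["tool_pos"]-[0,0,.011]),"exp pin",proj(f,[.5255,.0715,.073]))
```

```text
[0.52563398 0.07002695 0.20185988] [ 3.09420515e+00  5.41630650e-01 -1.97325625e-03] [-0.02414578 -0.01004769  0.00631342  0.00229586 -0.00140699  0.00010278]
exp tip [317.40192261 321.31475317] exp pin [314.5949738  233.84782695]
```

View pics/w1.png

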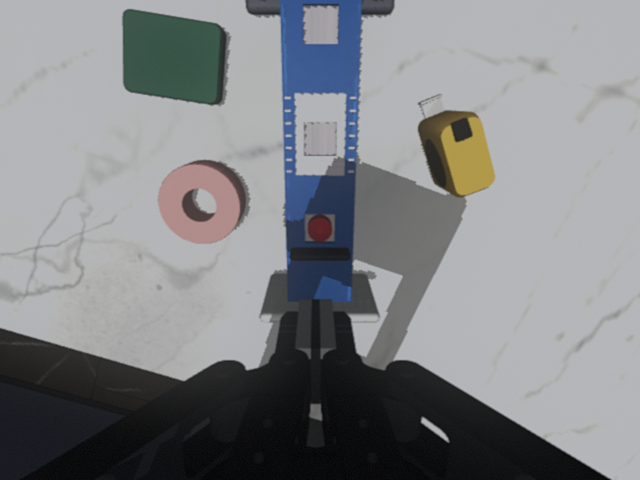

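The wrist image shows the pin at (320,228), the strip hole centred at (320,139), the last hole at (321,25) and the ledge at rows 248–260. The shut fingers are at about column 316.

Run:
```python
from h import *
from bench import sensors
from scipy.spatial.transform import Rotation as Ro
f=pickle.load(open("w1.pkl","rb"))
a=blobs(f,(0,120,60),(8,255,255),(295,200,345,255),(172,120,60),(180,255,255));print(a[:2])
p=onz(f,*a[0],.069);h2=onz(f,320.3,139,.064);h3=onz(f,321,25,.064);led=onz(f,320.5,248,.079)
for c in(h2,h3,led):print(c,np.linalg.norm((c-p)[:2]),np.degrees(np.arctan2(*(c-p)[[1,0]])))
s=sensors.get_state();R=Ro.from_rotvec(s["eef_rot"]).as_matrix()
print(p,s["tool_pos"],R[:,0],"pin in tool mm",R.T@(p-s["tool_pos"])*1000,"rail in tool",R.T@(h3-p))
```

```text
(array([319.51954023, 228.69195402]), array([309, 217,  23,  25, 435], dtype=int32))
[0.58764249 0.08991817 0.064     ] 0.062104059981620205 19.618934564984198
[0.65210363 0.11316173 0.064     ] 0.130627577366465 19.72882004612357
[0.51891759 0.06468511 0.079     ] 0.011125043530492214 -156.81005387469347
[0.52914378 0.06906594 0.069     ] [0.52563398 0.07002695 0.20185988] [ 0.94053845  0.33968478 -0.00129602] pin in tool mm [  3.14685175   2.08049119 132.85615831] rail in tool [0.13063362 0.00029324 0.00483073]
```

>>> play_rows(
  steps=[
    [0, 0, 0, 3, 1.5, 30, 0],
    [0, 0, 0, 3, 1.5, 60, 0],
    [0, 0, 0, 3, 1.5, 85, 0],
    [0, 0, 0, 3, 1.5, 100, 0],
    [0, 0, 0, 3, 1.5, 109, 0],
    [0, 0, 0, 3, 1.5, 109, 0],
    [0, 0, 0, 3, 1.5, 109, 0],
    [0, 0, 0, 3, 1.5, 109, 0],
  ],
)

```text
time: 2.48
tool_pos: [0.5307, 0.0697, 0.0949]
eef_rot: [3.094, 0.54, 0.004]
contact_force: [-0.6, -0.1, 0.4]
grip_width: 0.0001
finger_force: 0.0
```

Run:
```python
from h import *
from bench import viewer,sensors
f=viewer.grab_frame("wrist")["img"];g=viewer.grab_frame("side")["img"]
w=cv2.resize(f[180:400,220:420],None,fx=2,fy=2);v=cv2.resize(g[190:290,300:400],(440,440),interpolation=cv2.INTER_CUBIC)
cv2.imwrite("pics/c2.png",np.hstack([w[:440],v])[:,:,::-1])
s=sensors.get_state();print(s["tool_pos"],s["eef_rot"],s["contact_force"])
```

```text
[0.53076529 0.07005618 0.095014  ] [3.09401952 0.54118206 0.00458763] [-0.06838553  0.00395867 -0.45709432]
```

View pics/c2.png

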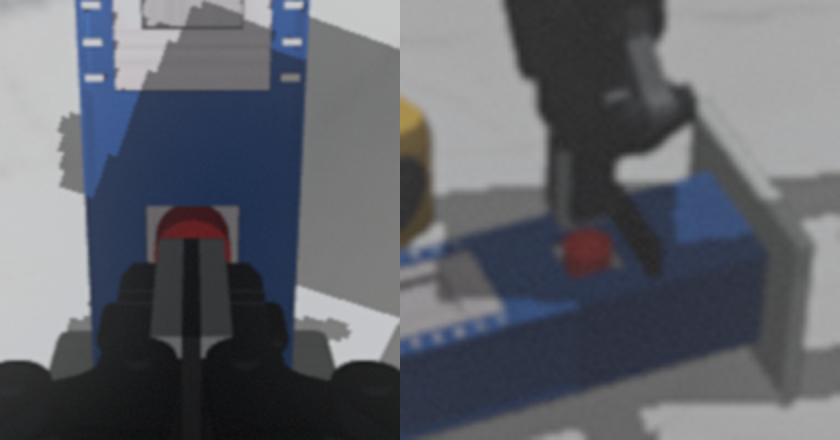

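The left half, from the wrist camera, has the finger seam at column 192, the same as the pin centre, with the tips at the pin. The right half, from the side camera, shows the tip above the pin and inside the ledge. The alignment is good, so I press.

>>> play_rows(
  steps=[
    [0, 0, 0, 0, 0, 5, 0],
    [0, 0, 0, 0, 0, 9, 0],
    [0, 0, 0, 0, 0, 11, 0],
    [0, 0, 0, 0, 0, 13, 0],
    [0, 0, 0, 0, 0, 14, 0],
    [0, 0, 0, 0, 0, 14, 0],
  ],
)

```text
time: 3.08
tool_pos: [0.5299, 0.0704, 0.0798]
eef_rot: [3.094, 0.542, 0.001]
contact_force: [-1.3, 0.2, 6.7]
grip_width: -0.0002
finger_force: 3.2
```

>>> play_rows(
  steps=[
    [0, 0, 0, 0, 0, 2, 0],
    [0, 0, 0, 0, 0, 3.5, 0],
    [0, 0, 0, 0, 0, 4.3, 0],
    [0, 0, 0, 0, 0, 4.3, 0],
  ],
)

```text
time: 3.42
tool_pos: [0.5302, 0.0704, 0.076]
eef_rot: [3.094, 0.542, 0.002]
contact_force: [-2.9, -0.2, 9.2]
grip_width: -0.0002
finger_force: 4.6
```

>>> play_rows(
  steps=[
    [0, 0, 0, 0, 0, 0.6, 0],
    [0, 0, 0, 0, 0, 1.0, 0],
    [0, 0, 0, 0, 0, 1.0, 0],
  ],
)

```text
time: 3.67
tool_pos: [0.5302, 0.0704, 0.0752]
eef_rot: [3.094, 0.542, 0.002]
contact_force: [-3.2, -0.4, 10.1]
grip_width: -0.0003
finger_force: 4.9
```

>>> play_rows(
  steps=[
    [0, 0, 0, 0, 0, 0.7, 0],
    [0, 0, 0, -1, 0, 0.8, 0],
    [0, 0, 0, -2, 0, 0.8, 0],
    [0, 0, 0, -3, 0, 0.8, 0],
    [0, 0, 0, -4, 0, 0.8, 0],
    [0, 0, 0, -4, 0, 0.8, 0],
  ],
)

```text
time: 4.17
tool_pos: [0.5285, 0.0693, 0.0756]
eef_rot: [3.094, 0.542, 0.01]
contact_force: [2.0, 1.5, 9.8]
grip_width: 0.0
finger_force: 4.7
```

>>> play_rows(
  steps=[
    [0, 0, 0, -1, 0, 0.5, 0],
    [0, 0, 0, -2, 0, 0.8, 0],
    [0, 0, 0, -2, 0, 0.8, 0],
    [0, 0, 0, -2, 0, 0.8, 0],
  ],
)

```text
time: 4.5
tool_pos: [0.5268, 0.0685, 0.0748]
eef_rot: [3.094, 0.542, 0.01]
contact_force: [2.3, 0.8, 9.9]
grip_width: 0.0002
finger_force: 5.0
```

>>> play_rows(
  steps=[
    [0, 0, 0, -1, 0, 0.2, 0],
    [0, 0, 0, -2, 0, 0.2, 0],
    [0, 0, 0, -3, 0, 0.2, 0],
    [0, 0, 0, -3, 0, 0.2, 0],
  ],
)

```text
time: 4.83
tool_pos: [0.5243, 0.0675, 0.0748]
eef_rot: [3.094, 0.542, 0.011]
contact_force: [1.4, 0.4, 11.1]
grip_width: -0.0
finger_force: 5.3
```

>>> play_rows(
  steps=[
    [0, 0, 0, -1, 0, 0.2, 0],
    [0, 0, 0, -2, 0, 0.2, 0],
    [0, 0, 0, -3, 0, 0.2, 0],
    [0, 0, 0, -3, 0, 0.2, 0],
  ],
)

```text
time: 5.17
tool_pos: [0.522, 0.0667, 0.0749]
eef_rot: [3.094, 0.542, 0.013]
contact_force: [4.7, 1.6, 10.5]
grip_width: 0.0002
finger_force: 5.6
```

>>> play_rows(
  steps=[
    [0, 0, 0, -1, 0, 0.2, 0],
    [0, 0, 0, -2, 0, 0.2, 0],
    [0, 0, 0, -2, 0, 0.2, 0],
  ],
)

```text
time: 5.42
tool_pos: [0.5205, 0.0661, 0.0748]
eef_rot: [3.094, 0.542, 0.015]
contact_force: [4.8, 3.0, 9.6]
grip_width: -0.0002
finger_force: 5.5
```

>>> play_rows(
  steps=[
    [0, 0, 0, -1, 0, 0.2, 0],
    [0, 0, 0, -2, 0, 0.2, 0],
    [0, 0, 0, -2, 0, 0.2, 0],
  ],
)

```text
time: 5.67
tool_pos: [0.5196, 0.0657, 0.0749]
eef_rot: [3.094, 0.541, 0.018]
contact_force: [8.2, 5.0, 7.5]
grip_width: -0.0001
finger_force: 5.6
```

Run:
```python
from h import *
from bench import viewer,sensors
f=viewer.grab_frame("wrist")["img"];g=viewer.grab_frame("side")["img"]
w=cv2.resize(f[180:400,220:420],None,fx=2,fy=2);v=cv2.resize(g[190:290,300:400],(440,440),interpolation=cv2.INTER_CUBIC)
cv2.imwrite("pics/c3.png",np.hstack([w[:440],v])[:,:,::-1])
s=sensors.get_state();print(s["tool_pos"],s["contact_force"])
```

```text
[0.51959116 0.06573827 0.07485484] [9.01651851 4.21025304 7.47298915]
```

View pics/c3.png

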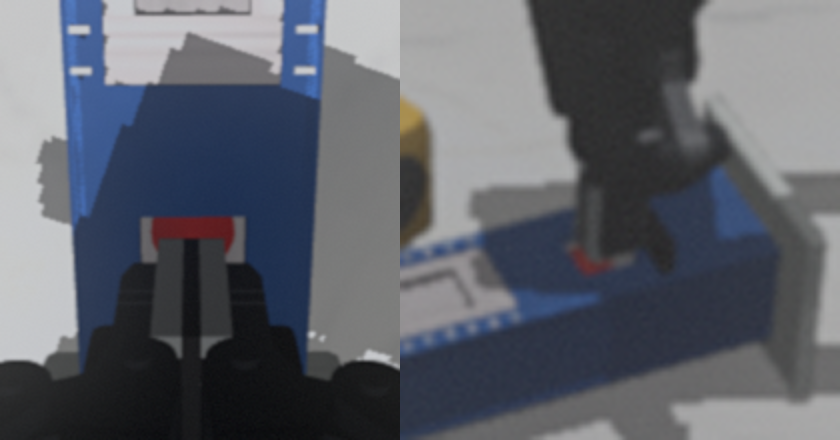

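The wrist half shows the pin against the hole's inward edge, so the 2 mm play is taken up. The side half shows the tip on the pin and against the ledge. I'll push a little more, and slightly deeper.

>>> play_rows(
  steps=[
    [0, 0, 0, 0, 0, 0.6, 0],
    [0, 0, 0, -0.7, 0, 1.0, 0],
    [0, 0, 0, -1.2, 0, 1.0, 0],
    [0, 0, 0, -1.2, 0, 1.0, 0],
  ],
)

```text
time: 6.1
tool_pos: [0.5193, 0.0656, 0.0746]
eef_rot: [3.094, 0.541, 0.021]
contact_force: [8.2, 4.5, 9.5]
grip_width: -0.0
finger_force: 7.5
```

>>> play_rows(
  steps=[
    [0, 0, 0, 0, 0, 0.8, 0],
    [0, 0, 0, -0.7, 0, 1.0, 0],
    [0, 0, 0, -1.2, 0, 1.0, 0],
    [0, 0, 0, -1.2, 0, 1.0, 0],
  ],
)

```text
time: 6.43
tool_pos: [0.5191, 0.0654, 0.0744]
eef_rot: [3.094, 0.541, 0.024]
contact_force: [9.7, 5.4, 13.7]
grip_width: 0.0
finger_force: 9.4
```

>>> play_rows(
  steps=[
    [0, 0, 0, -0.7, 0, 0, 0],
    [0, 0, 0, -1.4, 0, 0, 0],
    [0, 0, 0, -1.4, 0, 0, 0],
  ],
)

```text
time: 6.68
tool_pos: [0.5182, 0.0651, 0.0744]
eef_rot: [3.094, 0.541, 0.026]
contact_force: [12.1, 7.6, 10.5]
grip_width: -0.0
finger_force: 9.7
```

>>> play_rows(
  steps=[
    [0, 0, 0, -0.6, 0, 0.3, 0],
    [0, 0, 0, -1.2, 0, 0.5, 0],
    [0, 0, 0, -1.2, 0, 0.5, 0],
  ],
)

```text
time: 6.93
tool_pos: [0.5177, 0.0649, 0.0743]
eef_rot: [3.094, 0.541, 0.028]
contact_force: [11.7, 8.0, 13.3]
grip_width: -0.0
finger_force: 10.1
```

>>> play_rows(
  steps=[
    [0, 0, 0, -0.6, 0, 0.1, 0],
    [0, 0, 0, -1.3, 0, 0.1, 0],
    [0, 0, 0, -1.3, 0, 0.1, 0],
  ],
)

```text
time: 7.18
tool_pos: [0.5166, 0.0645, 0.0743]
eef_rot: [3.094, 0.541, 0.029]
contact_force: [11.3, 8.8, 13.4]
grip_width: 0.0002
finger_force: 10.2
```

>>> play_rows(
  steps=[
    [0, 0, 0, -0.7, 0, 0, 0],
    [0, 0, 0, -1.4, 0, 0, 0],
    [0, 0, 0, -2, 0, 0, 0],
    [0, 0, 0, -2, 0, 0, 0],
  ],
)

```text
time: 7.52
tool_pos: [0.5103, 0.0623, 0.0721]
eef_rot: [3.093, 0.542, 0.012]
contact_force: [0.9, 0.7, 9.1]
grip_width: -0.0003
finger_force: 3.5
```

>>> play_rows(
  steps=[
    [0, 0, 0, -2, 0, 0, 0],
    [0, 0, 0, -4, 0, 0, 0],
    [0, 0, 0, -6, 0, -0.5, 0],
    [0, 0, 0, -8, 0, -1, 0],
    [0, 0, 0, -10, 0, -1.5, 0],
    [0, 0, 0, -12, 0, -2, 0],
    [0, 0, 0, -14, 0, -3, 0],
    [0, 0, 0, -14, 0, -3, 0],
  ],
)

```text
time: 8.18
tool_pos: [0.494, 0.0573, 0.0719]
eef_rot: [3.094, 0.542, 0.003]
contact_force: [3.8, -0.1, -2.1]
grip_width: 0.0001
finger_force: 1.9
```

Run:
```python
from h import *
from bench import viewer,sensors
f=viewer.grab_frame("wrist");g=viewer.grab_frame("side")["img"];pickle.dump(f,open("w4.pkl","wb"));f=f["img"]
w=f[0:440,220:420];v=cv2.resize(g[190:290,300:400],(440,440),interpolation=cv2.INTER_CUBIC)
cv2.imwrite("pics/c4.png",np.hstack([w,v])[:,:,::-1])
s=sensors.get_state();print(s["tool_pos"],s["contact_force"])
```

```text
[0.49398032 0.05728314 0.07194586] [ 5.14196221 -1.3993224  -1.71287135]
```

View pics/c4.png

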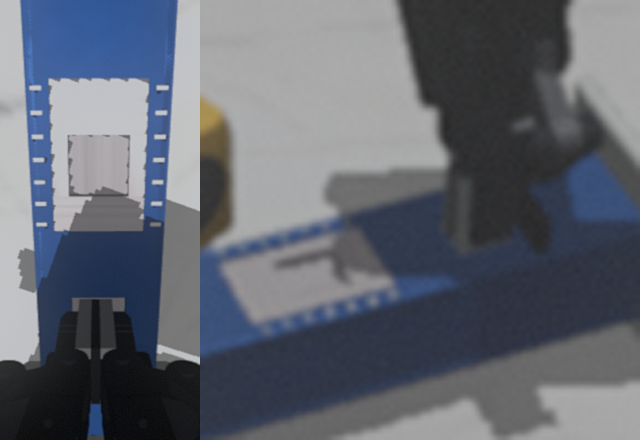

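The wrist half shows the strip hole centred at about (318,165) and the tip in the first hole. The side half shows the sleeve sliding with the finger at the ledge.

Run:
```python
from h import *
f=pickle.load(open("w4.pkl","rb"));h=onz(f,318.5,165,.064)
o=np.array([-.941,-.339,0]);print(h,(h-[.58764,.08992,.064])@o)
e=onz(f,318.5,298,.064);print("hole1 inner edge",e, "to tool along",(np.array([.494,.0573,.064])-e)@o)
```

```text
[0.55570993 0.07853842 0.064     ] 0.03390455016461614
hole1 inner edge [0.50582497 0.06036207 0.064     ] to tool along 0.012165337147643552
```

>>> play_rows(
  steps=[
    [0, 0, 0, -2, 0, 0, 0],
    [0, 0, 0, -4, 0, 0, 0],
    [0, 0, 0, -6, 0, 0, 0],
    [0, 0, 0, -8, 0, 0, 0],
    [0, 0, 0, -10, 0, 0, 0],
    [0, 0, 0, -12, 0, 0, 0],
    [0, 0, 0, -14, 0, 0, 0],
    [0, 0, 0, -16, 0, 0, 0],
    [0, 0, 0, -18, 0, 0, 0],
    [0, 0, 0, -20, 0, 0, 0],
    [0, 0, 0, -20, 0, 0, 0],
  ],
)

```text
time: 9.2
tool_pos: [0.4754, 0.0506, 0.0726]
eef_rot: [3.094, 0.542, 0.002]
contact_force: [3.2, -1.0, 3.1]
grip_width: 0.0002
finger_force: 2.0
```

Run:
```python
from h import *
from bench import viewer,sensors
f=viewer.grab_frame("wrist");pickle.dump(f,open("w5.pkl","wb"))
cv2.imwrite("pics/c5.png",cv2.resize(f["img"][100:400,220:420],None,fx=2,fy=2)[:,:,::-1])
s=sensors.get_state();print(s["tool_pos"],s["contact_force"])
print("pin expected px",proj(f,[.528,.0695,.06]))
```

```text
[0.47524704 0.05055184 0.07254174] [2.19865356 0.50324781 2.81509115]
pin expected px [316.07588701 188.27138744]
```

View pics/c5.png

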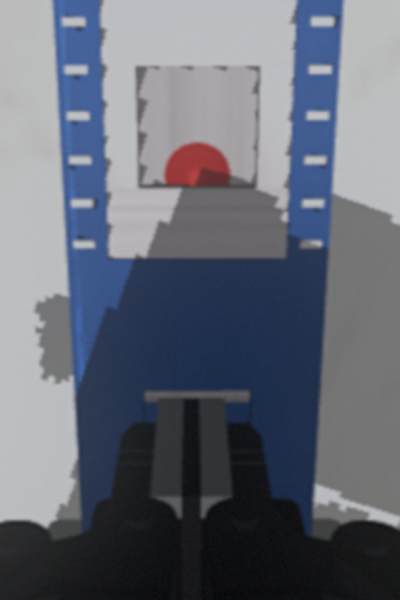

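The strip hole is at crop rows 66–186. The pin is visible inside it, centred near crop row 175, so the sleeve is nearly there.

Run:
```python
from h import *
f=pickle.load(open("w5.pkl","rb"));c=lambda x,y,z:onz(f,220+x/2,100+y/2,z)
o=np.array([-.941,-.339,0]);h=c(198,126,.064);p=c(198,175,.060)
print(h,p,"remaining",(p-h)@o*1000,"vs pin .528,.0695:",(np.array([.528,.0695,0])-h)@o*1000)
```

```text
[0.53772061 0.07190966 0.064     ] [0.5286519  0.06856144 0.06      ] remaining 9.668708111087714 vs pin .528,.0695: 9.96397234692712
```

>>> play_rows(
  steps=[
    [0, 0, 0, -1.5, 0, 0, 0],
    [0, 0, 0, -3, 0, 0, 0],
    [0, 0, 0, -4.5, 0, 0, 0],
    [0, 0, 0, -6, 0, 0, 0],
    [0, 0, 0, -7, 0, 0, 0],
    [0, 0, 0, -7, 0, 0, 0],
  ],
)

```text
time: 9.75
tool_pos: [0.4675, 0.0482, 0.0716]
eef_rot: [-3.094, -0.542, 0.001]
contact_force: [0.5, 0.7, -0.7]
grip_width: 0.0
finger_force: 0.5
```

>>> play_rows(
  steps=[
    [0, 0, 0, -0.8, 0, 0, 0],
    [0, 0, 0, -1.5, 0, 0, 0],
    [0, 0, 0, -1.5, 0, 0, 0],
  ],
)

```text
time: 10.0
tool_pos: [0.4664, 0.0477, 0.0717]
eef_rot: [-3.094, -0.542, 0.001]
contact_force: [1.6, 1.1, -0.7]
grip_width: 0.0002
finger_force: 0.7
```

```bash
cat > look.py <<'E'
from h import *
from bench import viewer,sensors
f=viewer.grab_frame("wrist");s=sensors.get_state();print(s["tool_pos"],s["contact_force"])
a=blobs(f,(0,120,50),(8,255,255),(280,130,360,250),(172,120,50),(180,255,255));print(a[:2])
for z in(.055,.060,.073):print(proj(f,[.5284,.069,z]))
pickle.dump(f,open("wl.pkl","wb"))
E
python3 look.py
```

```text
[0.46634573 0.0476876  0.0717643 ] [ 1.20122815  0.32350724 -0.97237986]
(array([319.50719603, 165.28436725]), array([ 295,  140,   50,   51, 2015], dtype=int32))
[318.56297958 160.86367729]
[318.66256899 162.60940714]
[318.95576881 167.74898636]
```

Run:
```python
from h import *
from bench import viewer
d=pickle.load(open("f0.pkl","rb"))
for n,bx in(("scene",(305,240,345,270)),("side",(325,230,360,262))):
    g=viewer.grab_frame(n)
    for F in(d[n],g):
        a=blobs(F,(0,110,40),(8,255,255),bx,(172,110,40),(180,255,255));print(n,a[:2])
    x=g["img"][215:285,290:390,::-1];cv2.imwrite(f"pics/{n}6.png",cv2.resize(x,None,fx=4,fy=4,interpolation=cv2.INTER_CUBIC))
a=np.hstack([cv2.imread(f"pics/{n}6.png") for n in("scene","side")]);cv2.imwrite("pics/c6.png",a)
```

```text
scene (array([324.        , 255.31578947]), array([319, 252,  11,   7,  57], dtype=int32))
scene (array([323.88679245, 255.20754717]), array([320, 252,   9,   7,  53], dtype=int32))
side (array([342.09589041, 245.78082192]), array([337, 242,  11,   9,  73], dtype=int32))
side (array([342.33333333, 246.13043478]), array([337, 243,  11,   8,  69], dtype=int32))
```

View pics/c6.png

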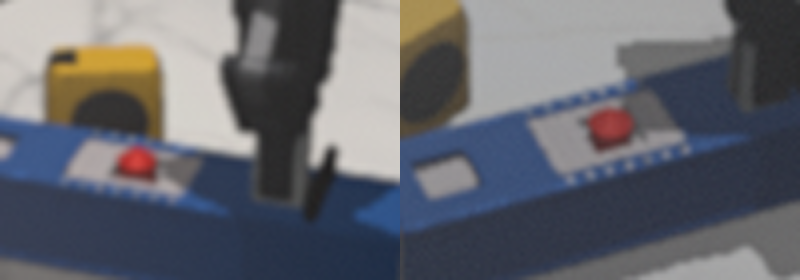

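Both views show the pin fully up in the strip hole. Its blob has the same position and size as at the start. I'll withdraw straight up after a slight back-off.

>>> play_rows(
  steps=[
    [0, 0, 0, 1, 0, -0.5, 0],
    [0, 0, 0, 1, 0, -2, 0],
    [0, 0, 0, 1, 0, -5, 0],
    [0, 0, 0, 1, 0, -10, 0],
    [0, 0, 0, 1, 0, -20, 0],
    [0, 0, 0, 1, 0, -40, 0],
    [0, 0, 0, 1, 0, -70, 0],
    [0, 0, 0, 1, 0, -100, 0],
    [0, 0, 0, 1, 0, -100, 0],
    [0, 0, 0, 1, 0, -100, 0],
    [0, 0, 0, 1, 0, -100, 0],
  ],
)

```text
time: 11.07
tool_pos: [0.4676, 0.048, 0.1724]
eef_rot: [3.094, 0.542, 0.001]
contact_force: [-0.7, -0.4, -0.5]
grip_width: -0.0
finger_force: 0.0
```

Run:
```python
from h import *
from bench import viewer,sensors,sign_off
g=viewer.grab_frame("side");print(blobs(g,(0,110,40),(8,255,255),(325,230,360,262),(172,110,40),(180,255,255))[:2])
s=sensors.get_state();print(s["tool_pos"],s["contact_force"])
print(sign_off())
```

```text
(array([342.04545455, 246.21212121]), array([337, 243,  11,   8,  66], dtype=int32))
[0.46699505 0.04801375 0.17145676] [-0.08157534  0.67671559  0.04732983]
the job is handed in; nothing more can be done
None
```

The sleeve is one hole farther out with the pin fully up in the strip hole, the highest force I read was about 20 N, the arm is clear of the gauge, and the job was handed in at about 11 s; the hand-in returned no verdict.

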